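# Gauge a tube sleeve and hold it over the scanner glass

## Robot

A 7-joint arm with a two-finger parallel gripper is mounted at the origin on the work surface. World frame = base frame: x ahead of the robot, y to its left, z up, the work surface at z = 0. Lengths are in mm, angles in rad, forces in N, time in s.
With the tool pointing down it reaches from about 350 to 900 mm from the base axis. Payload 7.2 kg.
Tool frame: the origin (TCP) lies on the mounting face of the last link; the fingertips stand 173 mm ahead of it and the grasp point (between the pads) lies 155 mm ahead of it (env.hold_point_z is the distance from the TCP to the grasp point, in mm); z points along the fingers, y is the line along which they close (so a half turn about z gives the same grasp; the last joint's range is limited). The gripper opens to 85 mm and grips with 20 to 120 N. Pads are 22 mm wide; open, the fingers measure 114 mm over their backs; the gripper's body (76 mm by 85 mm) begins 54 mm behind the grasp point. The pads swing forward as they close: fully open they stand 13 mm farther back than shut.
Start: joints at [1.045, 0.411, -0.013, 1.596, 0.006, 1.134, -0.082], TCP at [276.222, -560.646, 404.697] pointing down, gripper open.
Joint ranges: [-2.95, 2.95], [-0.29, 1.99], [-1.47, 1.44], [0.14, 2.54], [-1.03, 4.17], [0.13, 1.85], [-2.86, 2.86]. Speed limits (rad/s): [2.39, 2.39, 3.01, 3.01, 3.14, 3.14, 3.14].

## Interface

Orientations are given as a unit quaternion [w, x, y, z].
In Python, from plant import env, read_camera, ticket gives the robot as it stands. Calls block until the motion is done:
- env.move_ptp(position, orientation): joint-space move of the TCP to a pose.
- env.move_linear(position, speed=150, rot=None, guard=None): straight line of the TCP; rot=None keeps the orientation; speed is the mean speed in mm/s. With guard (N) it stops when the force on the tool has changed by that much, and returns True; else False.
- env.move_joints(angles): joint-space move.
- env.open_jaws() and env.gripper_close(strength=None): open the fingers fully, or close them until they stop; strength is the grip in N (None keeps the last).
- env.pause(seconds).
- env.ik(position, orientation): joint angles nearest the present ones, or None.
- env.sense(): the state.
- read_camera(name): name is "side" or "top" or "wrist"; returns a dict with "img" (400x640x3 uint8, red, green, blue), "intrinsics" (3x3 intrinsics, pixels), "k1" (the pictures are not rectified: a ray, as slopes to the right and down, at radius r is drawn at 1 + k1 r^2 times it, then the intrinsics apply), "R" (3x3) and "t" (3): a world point X has camera coordinates R X + t. Camera axes: x right, y down, z forward; pixel columns grow to the right and rows downward; lengths in mm; the calibration is good to about 2 mm. A picture is of the moment at which its call begins. There is no depth.
A pose or a line that the arm cannot do raises env.MotionError and nothing moves.
- ticket.finish_job(): hands the job in; it is judged then, once.
The state is a dict: "time_s": time; "joint_positions": joint angles; "joint_velocities": joint speeds; "joint_torque": joint torques, N m; "tool_pos": TCP position; "orientation": TCP orientation; "contact_force": force on the tool from outside, world axes, zero at the start; "moment": the same for the moment, N m; "opening": finger opening in mm; "finger_force": force on a finger pad.
Only numpy, scipy, OpenCV 4.12 (cv2) and the standard library are available. Lean on these libraries where they do the work, as an engineer would, in place of code of your own. Each camera call takes 0.05 s, during which the arm holds its last target. There are 200 camera calls.

## Task

Two white tube sleeves of the same outside size stand on the bench: pick the one with the wider bore, the only one that fits the gauge pin, and slide it down the pin until it rests fully on the gauge's base. Then lift it off, carry it over the rack of capped tubes and hold it still and upright, centred over the round glass of the grey scanner and hovering about 10 mm above it; the scanner must never be touched. Finish while still gripping the sleeve in the air there; leave the other sleeve and everything else on the bench where it is.

Things in the scene. Friction and masses are not known exactly. Their poses are not given: they have to be found in the camera images.
- sleeve_wide: the wide-bored sleeve: a loose white plastic tube, open at both ends, standing upright on the bench; outside diameter 34 mm, bore 23 mm, 60 mm tall, about 50 g. Origin: centre of its underside, z axis up along the bore
- sleeve_narrow: the other sleeve: same white plastic, 34 mm outside, 60 mm tall, but a bore of only 14 mm, so that it does not go down the gauge pin. Stands upright near the wide one; left alone. Origin: centre of its underside
- gauge: fixed gauge: an aluminium base 70 x 70 x 15 mm with an upright steel pin, 20 mm in diameter, in its middle. The pin stands 57 mm above the base, of which the top 12 mm taper to a blunt tip 8 mm across (tip 72 mm above the bench). Origin: centre of the base's underside
- gauge_seat (a point): the point on the pin's axis at the top face of the gauge's base (15 mm above the bench), where the centre of the sleeve's underside comes when fully down; z up
- scanner: fixed scanner: a grey plastic box 140 x 120 mm, 60 mm high, with a flat black disc 84 mm across and in its middle a round glass 44 mm across on top. Origin: centre of its underside
- scanner_glass (a point): centre of the upper face of the scanner's round glass, 62 mm above the bench; z up
- rack: loose white rack, 200 x 70 mm (long side along its x) and 60 mm high, with twelve capped tubes that reach 115 mm above the bench; it stands between the gauge and the scanner. Rack and tubes are one piece. Origin: centre of its underside
- bottle_a: loose whitish bottle with a white cap and a label, 84 mm across, 165 mm tall, beyond the rack. Origin: centre of its underside
- bottle_b: loose whitish bottle with a white cap, no label, 84 mm across, 165 mm tall, at the left. Origin: centre of its underside
- bottle_lid: loose flat round lid, 66 mm across, 18 mm high, on the right. Origin: centre of its underside
- tip_box: loose box of pipette tips, 120 x 85 mm, 55 mm high, at the near left. Origin: centre of its underside
- pipette: loose grey hand pipette lying beyond the gauge, about 265 mm long, 24 mm high. Origin: under the front end of its handle; x towards its tip
- weigh_boat: loose shallow square white tray, 80 x 80 mm, 22 mm high, at the right. Origin: centre of its underside

How it is judged:
By the outcome, as a careful person would: the job done as asked, in the order asked, and still so for the second after the job is handed in, while the arm keeps its last pose, push and grip.
It also fails if it takes over 51 s, if anything falls off the work surface, if the arm or the gripper's body presses on something with over 40 N, if the wrist force passes 120 N, or if a joint passes its speed limit or range.

## Working session

There is one attempt and no reset: what is moved stays moved. The work goes in short steps, each a Python script; the robot and the scene stay as the last script left them, time stands still between calls to the robot, and variables do not carry over. Pictures are saved under pics/ and viewed, at most 10 in all, crops included, and the job is handed in when it is done.

```bash
ls; mkdir -p pics
cat > h.py <<'E'
import numpy as np, cv2
from plant import env, read_camera, ticket
def ray(c,uv):
    K=c["intrinsics"];k=c["k1"]
    d=np.array([(uv[0]-K[0][2])/K[0][0],(uv[1]-K[1][2])/K[1][1]])
    s=d.copy()
    for _ in range(30): s=d/(1+k*(s@s))
    R=np.array(c["R"]);t=np.array(c["t"])
    v=R.T@np.array([s[0],s[1],1]); return -R.T@t, v/np.linalg.norm(v)
def atz(c,uv,z):
    o,v=ray(c,uv); return o+v*(z-o[2])/v[2]
def proj(c,X):
    K=np.array(c["intrinsics"]);p=np.array(c["R"])@np.array(X,float)+np.array(c["t"])
    s=p[:2]/p[2]; s=s*(1+c["k1"]*(s@s)); return np.array([K[0,0]*s[0]+K[0,2],K[1,1]*s[1]+K[1,2]])
def tri(cs,uvs):
    A=np.zeros((3,3));b=np.zeros(3)
    for c,uv in zip(cs,uvs):
        o,v=ray(c,uv);P=np.eye(3)-np.outer(v,v);A+=P;b+=P@o
    X=np.linalg.solve(A,b)
    return X,[np.linalg.norm((np.eye(3)-np.outer(v,v))@(X-o)) for o,v in (ray(c,u) for c,u in zip(cs,uvs))]
E
python3 - <<'E'
from h import *
import pickle
for n in ("top","side"):
    c=read_camera(n);pickle.dump(c,open(n+".pkl","wb"))
    cv2.imwrite(f"pics/{n}0.png",c["img"][:,:,::-1])
    print(n,np.round(c["intrinsics"],1).tolist(),c["k1"],np.round(-np.array(c["R"]).T@c["t"]),np.round(c["R"],2).tolist())
s=env.sense();print(s["orientation"],s["time_s"],s["opening"],s["contact_force"],env.hold_point_z)
E
```

```text
pics
top [[469.9, 0.0, 313.9], [0.0, 469.9, 204.6], [0.0, 0.0, 1.0]] -0.08958424811183467 [ 239.   18. 1564.] [[0.01, -1.0, 0.01], [-0.98, -0.01, -0.19], [0.19, -0.01, -0.98]]
side [[372.3, 0.0, 324.8], [0.0, 372.3, 203.4], [0.0, 0.0, 1.0]] -0.0217894000473868 [ 495. -767.  760.] [[1.0, -0.07, -0.02], [-0.06, -0.67, -0.74], [0.04, 0.74, -0.67]]
[-6.85843303e-04  9.73915398e-01  2.26910293e-01 -2.13458356e-04] 0.1 85.40577069879971 [-0.18144591 -0.25830602 -0.26284985] 154.70000000000002
```

View pics/top0.png

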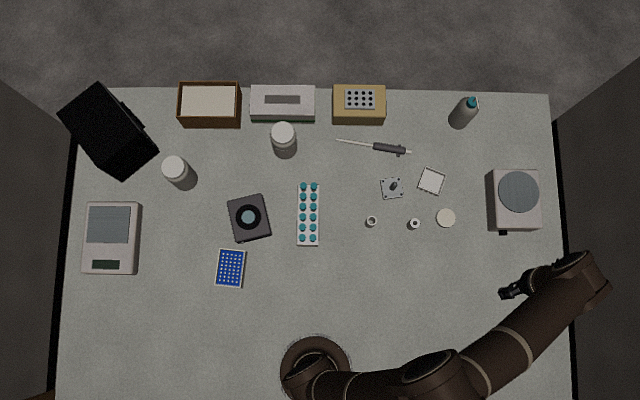

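View pics/side0.png

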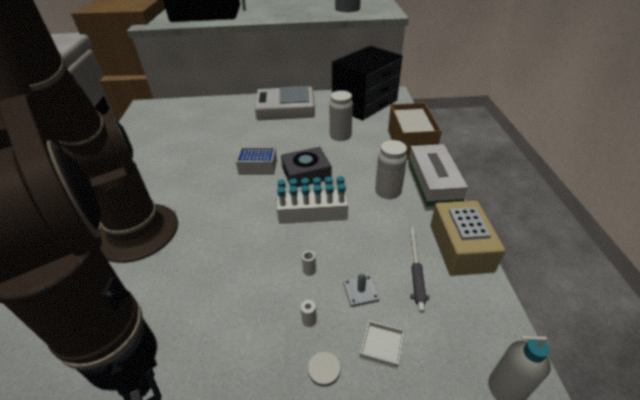

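Top view: sleeves at (371,221), which has the larger dark bore, and (414,224). Gauge is at (391,187), rack around (308,214), glass (248,217). Side view: wide sleeve top (309,255), narrow top (308,305), pin tip (362,276), glass (306,159). Next I triangulate coarsely and look closer with the wrist camera.

Run:
```python
from h import *
import pickle
T=pickle.load(open("top.pkl","rb"));S=pickle.load(open("side.pkl","rb"))
for n,a,b in (("wide",(371,220.5),(309,255)),("narrow",(414.5,223),(308,305)),("tip",(394,185),(362,276)),("glass",(248,217),(306,159)),("rackcap",(302,186),(341,182)),("rackcap2",(302,241),(281.5,184))):
    X,r=tri([T,S],[a,b]);print(n,X.round(1),np.round(r,1))
w=read_camera("wrist");s=env.sense()
from scipy.spatial.transform import Rotation as Ro
q=s["orientation"];Rt=Ro.from_quat([q[1],q[2],q[3],q[0]]).as_matrix()
print("cam in tool",(Rt.T@(-np.array(w["R"]).T@w["t"]-s["tool_pos"])).round(1),(np.array(w["R"])@Rt).round(2).tolist(),np.round(w["intrinsics"],0).tolist())
a=cv2.resize(T["img"][165:240,345:445],(800,600),interpolation=cv2.INTER_CUBIC)
```

```text
wide [ 484.4 -178.6   58.1] [2.9 2.9]
narrow [ 476.8 -320.2   61.4] [2.6 2.6]
tip [ 602.8 -255.8   63.4] [2.9 2.9]
glass [491.  221.1  59.7] [3.2 3.2]
rackcap [586.5  46.4  97.9] [2.3 2.3]
rackcap2 [414.3  44.8 103.5] [7.6 7.6]
cam in tool [78.4  0.9 31.3] [[0.0, 1.0, -0.0], [-0.95, 0.0, -0.3], [-0.3, 0.0, 0.95]] [[292.0, 0.0, 318.0], [0.0, 292.0, 200.0], [0.0, 0.0, 1.0]]
```

Run:
```python
from h import *
import pickle
Q=[0,1,0,0]
for i,p in enumerate(([480,-280,330],[520,-200,330])):
    env.move_ptp(p,Q); c=read_camera("wrist");pickle.dump(c,open(f"w{i}.pkl","wb"))
    cv2.imwrite(f"pics/w{i}.png",c["img"][:,:,::-1])
    for X in ([484,-179,60],[477,-320,60],[603,-256,72]): print(i,proj(c,X).round(1))
s=env.sense();print(s["time_s"],s["tool_pos"],s["joint_positions"],s["contact_force"])
```

```text
0 [198.5 198.1]
0 [361.9 205.7]
0 [281.   41.9]
1 [294.  241.3]
1 [448.3 248. ]
1 [393.  102.3]
2.0333 [ 519.74778988 -201.01158738  330.08378357] [ 0.35466672  0.37691922 -0.09277337  1.84165728  0.043648    0.92487674
 -1.32971446] [-0.32272937 -0.87494099  0.14803409]
```

View pics/w0.png

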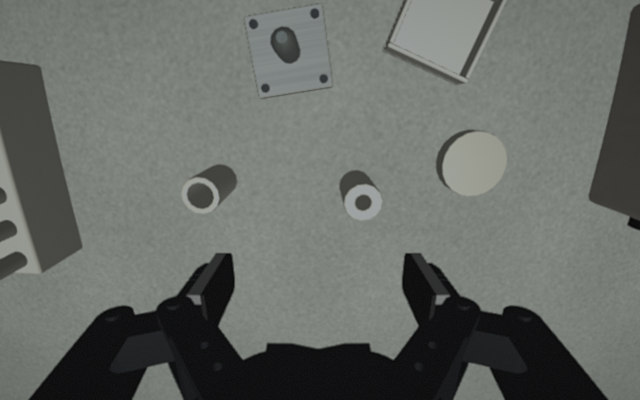

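View pics/w1.png

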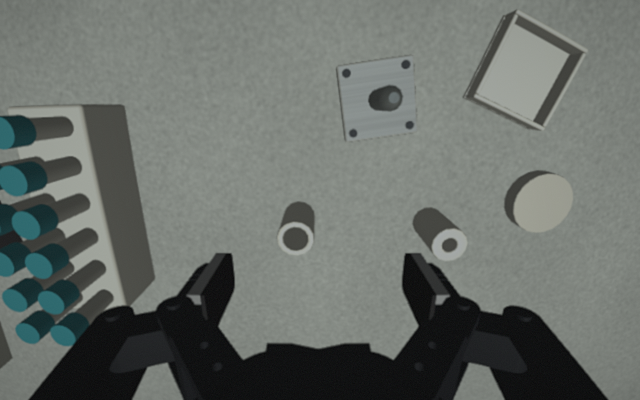

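w0: wide sleeve's top ring at about (200,196), narrow at (362,203), pin tip at about (281,37). w1: wide ring at (296,238), narrow at (449,245), pin tip at about (395,98). I enlarge the wide ring and the pin for a closer reading.

Run:
```python
from h import *
import pickle
W=[pickle.load(open(f"w{i}.pkl","rb")) for i in (0,1)]
def crop(c,u,v): return cv2.convertScaleAbs(cv2.resize(c["img"][v:v+50,u:u+66],(396,300),interpolation=cv2.INTER_CUBIC),alpha=1.5)
m=np.vstack([np.hstack([crop(W[0],170,170),crop(W[1],263,213)]),np.hstack([crop(W[0],250,18),crop(W[1],360,73)])])
cv2.imwrite("pics/crop.png",m[:,:,::-1])
```

```text
(no output)
```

View pics/crop.png

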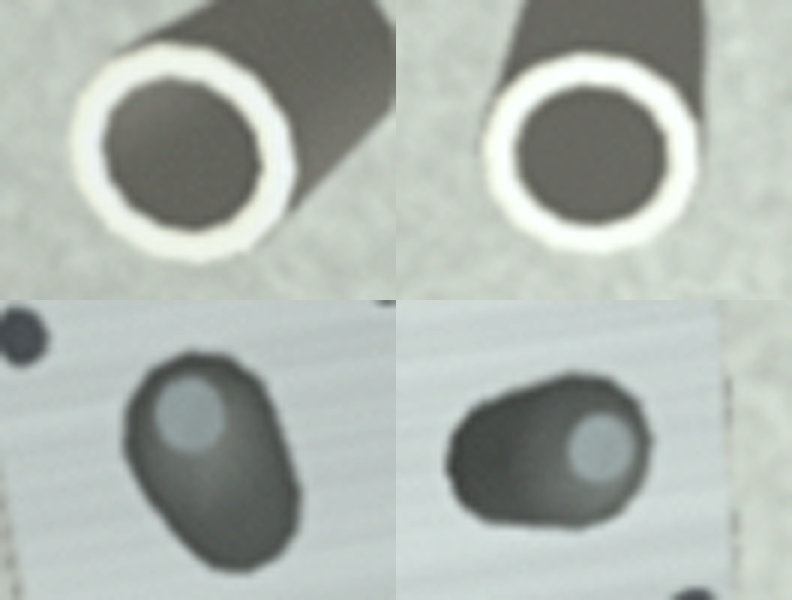

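Crop: ring centres at w0 (200.1,194.9) and w1 (295.1,237.9), pin's flat tip at w0 (281.3,36.6) and w1 (393.9,97.1). The bore-to-outside ratio is about 0.7, so this is the wide sleeve.

Run:
```python
from h import *
import pickle
W=[pickle.load(open(f"w{i}.pkl","rb")) for i in (0,1)]
for n,a,z in (("ring",[(200.1,194.9),(295.1,237.9)],60),("tip",[(281.3,36.6),(393.9,97.1)],72)):
    X,r=tri(W,a);print(n,X.round(1),np.round(r,1),[atz(c,p,z).round(1).tolist() for c,p in zip(W,a)])
```

```text
ring [ 486.3 -179.9   57.9] [0. 0.] [[486.9, -180.7, 60.0], [487.3, -180.1, 60.0]]
tip [ 606.6 -256.4   71.9] [0.1 0.1] [[606.4, -256.4, 72.0], [606.7, -256.4, 72.0]]
```

Run:
```python
from h import *
import pickle
Q=[0,1,0,0]; x,y=487,-180.4
env.move_ptp([x,y,290],Q)
g=env.move_linear([x,y,195],speed=80,guard=8);print("guard",g)
env.gripper_close(40);s=env.sense();print(s["opening"],s["finger_force"],s["tool_pos"],s["contact_force"])
env.move_linear([x,y,265],speed=120)
s=env.sense();print(s["opening"],s["finger_force"],s["tool_pos"],s["contact_force"],s["time_s"])
c=read_camera("wrist");pickle.dump(c,open("w2.pkl","wb"));cv2.imwrite("pics/w2.png",c["img"][:,:,::-1])
p=s["tool_pos"];print(proj(c,[p[0],p[1],p[2]-155+20]),proj(c,[p[0],p[1],p[2]-155-40]))
```

```text
guard False
33.13714925320839 39.5974975079298 [ 487.09912443 -180.4148929   195.33903246] [-0.26498499  1.01746568  4.28631817]
32.891372711741326 39.663814790546894 [ 486.66589572 -180.33350096  264.49910723] [-0.3286074   0.80146995 -0.72068933] 4.9667
[316.71396382 302.9027618 ] [317.03926065 240.92752199]
```

View pics/w2.png

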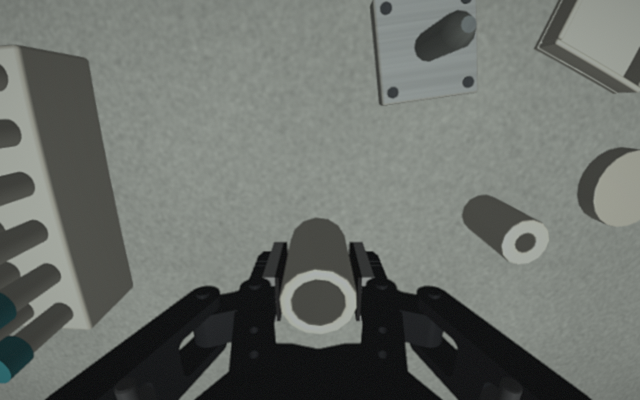

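The sleeve is held upright and centred, with its ring at (318,301) against a predicted (317,303). Next, the pin.

Run:
```python
from h import *
import pickle
x,y=606.5,-256.4
def p(n,g=None):
    s=env.sense();print(n,g,s["tool_pos"].round(2),np.round(s["contact_force"],2),np.round(s["moment"],2),round(s["opening"],2),s["time_s"])
p("start")
env.move_linear([487,-180.4,295],speed=120)
env.move_linear([x,y,295],speed=150);env.pause(.2);p("above")
c=read_camera("wrist");pickle.dump(c,open("w3.pkl","wb"));cv2.imwrite("pics/w3.png",c["img"][:,:,::-1])
for z in (272,250,222):
    g=env.move_linear([x,y,z],speed=60,guard=8);p(z,g)
    if g: break
```

```text
start None [ 486.61 -180.29  264.2 ] [ 1.31  0.11 -1.01] [ 0.06  0.02 -0.  ] 32.95 5.0167
above None [ 606.18 -256.12  295.3 ] [ 0.36  0.52 -0.53] [-0.03 -0.01  0.01] 32.77 6.7083
272 False [ 606.46 -256.37  271.46] [ 0.07 -0.21 -0.62] [-0.04 -0.02 -0.01] 33.02 7.2917
250 False [ 606.43 -256.34  249.57] [-0.11 -0.22  0.05] [ 0.03  0.02 -0.  ] 32.71 7.8083
222 False [ 606.42 -256.37  221.66] [-0.39  0.11 -0.13] [ 0.02 -0.04 -0.  ] 32.72 8.425
```

Sliding freely with no contact force. I finish the seating with a guarded press.

Run:
```python
from h import *
import pickle
x,y=606.5,-256.4
def p(n,g=None):
    s=env.sense();print(n,g,s["tool_pos"].round(2),np.round(s["contact_force"],2),np.round(s["moment"],2),round(s["opening"],2),s["time_s"])
g=env.move_linear([x,y,204],speed=20,guard=8);p("seat",g)
env.pause(.3);p("rest")
c=read_camera("wrist");pickle.dump(c,open("w4.pkl","wb"));a=c["img"]
b=read_camera("side")["img"][240:330,310:430]
cv2.imwrite("pics/seat.png",np.hstack([a[150:400,180:460],cv2.resize(b,(333,250),interpolation=cv2.INTER_CUBIC)])[:,:,::-1])
```

```text
seat True [ 606.5  -256.39  210.4 ] [-0.42 -0.07  6.81] [ 0.12  0.28 -0.02] 33.04 9.05
rest None [ 606.49 -256.36  210.38] [-1.35  0.07  6.57] [ 0.03  0.28 -0.01] 33.06 9.35
```

View pics/seat.png

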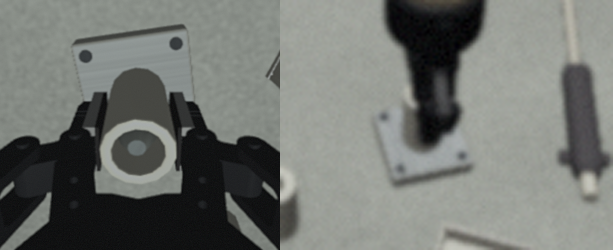

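Seated: contact came at TCP z 210.4, 15.1 mm above the bench-grasp height of 195.3, and the picture shows the pin tip centred in the bore with the sleeve down on the base. Now lift off, cross the rack and measure the glass.

Run:
```python
from h import *
import pickle
def p(n,g=None):
    s=env.sense();print(n,g,s["tool_pos"].round(2),np.round(s["contact_force"],2),round(s["opening"],2),s["time_s"])
env.move_linear([606.5,-256.4,375],speed=100);p("up")
W=[];ims=[]
for i,q in enumerate(([430,120,375],[500,90,375])):
    env.move_linear(q,speed=200);env.pause(.3);p(i)
    c=read_camera("wrist");pickle.dump(c,open(f"g{i}.pkl","wb"));W.append(c)
    u,v=proj(c,[491,221,62]).round().astype(int);print(u,v)
    a=max(u-65,0);b=max(v-65,0);print("crop",a,b)
    ims.append(cv2.convertScaleAbs(cv2.resize(c["img"][b:b+130,a:a+130],(390,390),interpolation=cv2.INTER_CUBIC),alpha=1.8,beta=20))
cv2.imwrite("pics/glass.png",np.hstack(ims)[:,:,::-1])
```

```text
up None [ 606.4  -256.33  374.24] [ 0.04  0.41 -1.16] 32.99 11.25
0 None [430.1  119.77 374.94] [-0.48  0.05 -0.49] 33.24 13.775
210 127
crop 145 62
1 None [499.54  90.36 375.2 ] [ 0.04 -0.02 -0.46] 33.06 14.6583
189 197
crop 124 132
```

View pics/glass.png

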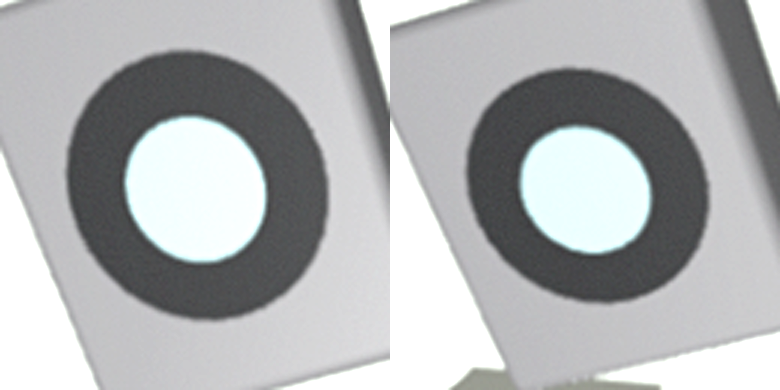

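Glass centre: view 0 (210.2,124.8), view 1 (189.2,195.0).

Run:
```python
from h import *
import pickle
W=[pickle.load(open(f"g{i}.pkl","rb")) for i in (0,1)]
a=[(210.2,124.8),(189.2,195.0)]
X,r=tri(W,a);A=np.array([atz(c,q,62) for c,q in zip(W,a)]);print(X,r,A)
m=A.mean(0)
assert abs(X[2]-62)<5 and np.ptp(A,axis=0).max()<3
x,y=m[:2]
env.move_linear([x,y,340],speed=180)
g=env.move_linear([x,y,267.5],speed=50,guard=8);env.pause(.6)
s=env.sense();print(g,s["tool_pos"],s["contact_force"],s["opening"],s["time_s"],np.abs(s["joint_velocities"]).max())
c=read_camera("wrist")["img"][100:400,120:520];b=read_camera("side");pickle.dump(b,open("sf.pkl","wb"))
print(proj(b,[x,y,72]),proj(b,[x,y,62]))
cv2.imwrite("pics/final.png",np.hstack([c,cv2.resize(b["img"][110:200,250:370],(400,300),interpolation=cv2.INTER_CUBIC)])[:,:,::-1])
```

```text
[493.04660214 221.08238651  61.29895934] [np.float64(0.07411329520780233), np.float64(0.07411329520782396)] [[493.11175435 220.90285166  62.        ]
 [493.23734124 220.6820115   62.        ]]
False [493.19729297 220.77192829 267.50087014] [ 0.43765909 -0.12262314 -0.33974348] 32.92027161817796 17.8083 0.001463849425936473
[305.53742392 156.14543589] [305.69926426 158.70497771]
```

View pics/final.png

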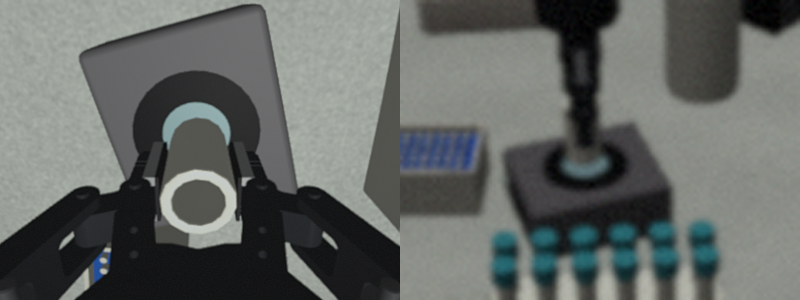

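The final picture shows the upright sleeve hovering over the glass, centred on it sideways (glass at crop x 197, ring at 198), with the scanner clear.

```bash
python3 -c "
from h import *
print(ticket.finish_job())"
```

```text
the job is handed in; nothing more can be done
None
```

I seated the wide sleeve fully on the gauge, lifted it off and carried it over the rack. It is now held upright and still about 10 mm above the centre of the scanner glass, and the job is handed in at about 18 s of the 51 s allowed.

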